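Load the cord dispenser and close it

TASK

Load the wooden cord dispenser: stand the big cord spool on the spindle inside the open box, all the way down, then lay the flat cover on the box so that its edges are flush with the box's all round. Set both down rather than dropping them, and leave the wax block and the seam roller where they are.

Things in the scene. Friction and masses are not known exactly. Their poses are not given: they have to be found in the camera images.
- dispenser_box: open-topped brown wooden box, fixed: 130 mm (x) by 170 mm (y) outside, 110 mm high, walls and floor 10 mm thick, flat rim without a lip, brass thread eyelet in its -x wall. Origin: centre of the underside, z up. A steel spindle stands in the middle of the floor: 12 mm in diameter, tapered tip, 70 mm tall above the inner floor (tip 30 mm below the rim)
- spindle_foot (a point): foot of the spindle on the inner floor of the box, on the spindle's axis, 10 mm above the table; axes as the box's
- rim_centre (a point): centre of the box's open top at the height of the rim, 110 mm above the table; axes as the box's
- cover: loose flat cover of pale wood, 130 mm (x) by 170 mm (y), 12 mm thick, 0.17 to 0.35 kg, no lip underneath: same outline as the box, fits either way round, rests on the rim only. A dark wooden bar handle on top, centred, runs along y: 90 mm long, 16 mm wide (x), its upper side 52 mm and lower side 26 mm above the underside. Origin: centre of the underside, z up
- cord_spool: big spool of pale cord, standing, 88 mm tall, 0.14 to 0.28 kg: bottom flange 72 mm in diameter, winding 66 mm in diameter up to 58 mm, above it the bare brown core tube, 36 mm in diameter, from 58 to 88 mm, to hold it by; a 22 mm bore right through. Origin: centre of the underside, z up along the bore. (The small red thread spool at the right is not it)
- wax_block: bystander: yellow wax block, 33 x 51 x 20 mm, origin at the centre of its underside
- edge_roller: bystander: seam roller with a beech handle and black roll, 39 x 145 x 28 mm, origin at the centre of its underside
Mind the look-alikes: they are no part of the job. What is meant by the cord_spool is not turquoise, and is the smaller of those in its own colour.

How it is judged:
By the outcome, as a careful person would: the job done as asked, in the order asked, and still so for the second after the job is handed in, with the robot touching nothing.
It also fails if it takes over 62 s, if anything falls off the work surface, if the arm or the gripper's body presses on something with over 40 N, if the wrist force passes 120 N, or if a joint passes its speed limit or range.

ROBOT

A 6-joint arm with a two-finger parallel gripper is mounted at the origin on a cart in front of the work surface, level with it; the furniture and walls round the work are solid. World frame = base frame: x ahead of the robot, y to its left, z up, the work surface at z = 0. Lengths are in mm, angles in rad, forces in N, time in s.
With the tool pointing down it reaches from about 350 to 975 mm from the base axis. Payload 7.1 kg.
Tool frame: the origin (TCP) lies midway between the tips of the shut fingers; the grasp point (between the pads) lies 19 mm behind it (ctrl.grip_depth is the distance from the TCP to the grasp point, in mm); z points along the fingers, y is the line along which they close (so a half turn about z gives the same grasp; the last joint's range is limited). The gripper opens to 88 mm and grips with 3 to 60 N. Pads are 20 mm wide; open, the fingers measure 115 mm over their backs; the gripper's body (75 mm by 178 mm) begins 61 mm behind the grasp point.
Start: joints at [-1.248, 0.423, 1.63, -0, 1.089, -0.019], TCP at [209.507, -588.822, 222.675] pointing down, gripper open.
Joint ranges: [-3, 3], [-0.9, 2.11], [0.09, 2.58], [-1.31, 4.45], [0.11, 2.69], [-2.54, 2.54]. Speed limits (rad/s): [2.39, 2.39, 3.01, 3.14, 3.14, 3.14].

INTERFACE

Orientations are given as a rotation vector (axis times angle).
In Python, from workcell import ctrl, cams gives the robot as it stands.
- The arm moves only by the tool move_arm, never from a script. Its argument "steps" is a list of rows, each a list of 3 entries, a list of its own where there are three numbers: the shift along the tool's x, y, z in units of 25 mm (1.0 is 25 mm), then the turn about the tool's z in units of 5 degrees (1.0 is 5 degrees), then the closure, from 0 (fully open) to 1 (shut). A call has 1 to 20 rows; each row shifts and turns the commanded pose from where the row before left it, along the tool's axes as they then stand; what a row does not reach is not made up. A row lasts 1/12 s, in which the tool goes at most 41.7 mm and 7.16 degrees, less where a joint would pass 70% of its speed; a pose out of reach is approached as far as the arm can. A call is refused whole if a number of a shift passes 1 or a number of a turn 1, either way. A call with a gripper value outside its range is refused whole. The fingers move at their own pace and stop on an object; the grip force is fixed at half the most. Time passes only in rows, so rows that do not move let the fingers close. It gives the time, the measured TCP pose, the force, the opening and the grip force at its end, in the units of the state.
- ctrl.get_obs(): the state, without advancing time (a new reading comes with each control period).
- cams.get_image(name): name is "side" or "top" or "wrist"; returns a dict with "image" (420x560x3 uint8, red, green, blue), "camera_matrix" (3x3 intrinsics, pixels), "xyz" and "rotation" of the camera in the world; the wrist camera has in their place "mount" (4x4, takes a point from camera to tool coordinates, whose origin is the TCP and whose axes are the flange's). Camera axes: x right, y down, z forward; pixel columns grow to the right and rows downward; lengths in mm; the calibration is good to about 2 mm. A picture is of the moment at which its call begins: read the wrist's pose just before it. There is no depth.
- ctrl.close_job(): hands the job in; it is judged then, once.
Trained networks look in the newest picture that a camera, given by its name, has taken for a name from the list of things; names that differ only in an ending like _2 or _b are one class to them, and where a whole thing is asked for, a point or a joint stands for the part that bears it (a point fixed in the world has none). Each returns a list of dicts, best first, with "p" (0 to 1); they miss things now and then, are a little off and sometimes report something else, mostly with a low value. They report only what shows in the picture. A call takes as long as a camera call. They do not tell look-alikes from the thing itself.
- cams.boxes_of(camera, thing): "rect" ([centre column, centre row, width, height] in pixels, round what is visible of it).
- cams.cut_out(camera, thing): "pixels" (420x560 bool, what is visible of it) and "rect" ([centre column, centre row, width, height] in pixels, round what is visible of it).
The state is a dict: "t": time; "qpos": joint angles; "qvel": joint speeds; "joint_torque": joint torques, N m; "ee_pos": TCP position; "orientation": TCP orientation; "ft_force": force on the tool from outside, world axes, zero at the start; "moment": the same for the moment, N m; "width": finger opening in mm; "grasp_force": force on a finger pad.
Only numpy, scipy, OpenCV 4.12 (cv2) and the standard library are available. Lean on these libraries where they do the work, as an engineer would, in place of code of your own. Each camera call takes 0.05 s, during which the arm holds its last target. There are 200 camera calls.

## Working session

There is one attempt and no reset: what is moved stays moved. The work goes in short steps, Python scripts to look and compute and a tool call to move; the robot and the scene stay as the last step left them, time stands still between calls to the robot, and variables do not carry over. Pictures are saved under pics/ and viewed, at most 10 in all, crops included, and the job is handed in when it is done.

Besides the shell and the picture viewer there is one more tool, called after ">>>" as name([rows], argument=value, ...), one row to a line, values as JSON. move_arm: Moves the arm, as the interface text tells. Its arguments: {"type":"object","properties":{"steps":{"type":"array"}},"required":["steps"]}

```bash
mkdir -p pics
python3 - <<'E'
from workcell import ctrl,cams
import cv2,numpy as np
for n in ("side","top"):
    d=cams.get_image(n); cv2.imwrite(f"pics/{n}0.png",d["image"][:,:,::-1])
    print(n,d["camera_matrix"].tolist(),d["xyz"],np.round(d["rotation"],4).tolist())
    for th in ("cord_spool","dispenser_box","cover","wax_block","edge_roller"):
        print(th,[(round(b["p"],2),np.round(b["rect"]).tolist()) for b in cams.boxes_of(n,th)])
o=ctrl.get_obs();print(o)
E
```

```text
side [[385.1155298225319, 0.0, 278.82649238646235], [0.0, 385.1155298225319, 212.82478168753696], [0.0, 0.0, 1.0]] [ 522.08126145 -802.09747578  512.91800581] [-2.0209, 0.1262, -0.1006]
cord_spool [(0.77, [224.0, 198.0, 23.0, 26.0]), (0.75, [266.0, 196.0, 34.0, 45.0]), (0.71, [206.0, 186.0, 22.0, 29.0])]
dispenser_box [(0.87, [200.0, 249.0, 82.0, 85.0])]
cover [(0.98, [212.0, 338.0, 108.0, 84.0])]
wax_block [(0.86, [330.0, 287.0, 19.0, 12.0])]
edge_roller [(0.79, [332.0, 224.0, 24.0, 26.0])]
top [[536.2233141109771, 0.0, 281.480594768339], [0.0, 536.2233141109771, 219.80926509676345], [0.0, 0.0, 1.0]] [ 366.8114413    35.57138382 1443.67961007] [-2.1301, 2.1121, -0.1862]
cord_spool [(0.89, [208.0, 220.0, 40.0, 37.0]), (0.64, [195.0, 268.0, 25.0, 27.0]), (0.6, [150.0, 282.0, 30.0, 29.0])]
dispenser_box [(0.68, [308.0, 284.0, 80.0, 68.0])]
cover []
wax_block [(0.55, [353.0, 186.0, 12.0, 19.0])]
edge_roller [(0.82, [254.0, 160.0, 43.0, 33.0])]
{'t': 0.6, 'qpos': array([-1.24801931e+00,  4.23103694e-01,  1.62987922e+00,  1.22439866e-05,
        1.08863929e+00, -1.90363967e-02]), 'qvel': array([-1.45846297e-04, -7.01138754e-04, -8.59115808e-05,  1.17746006e-03,
        7.24231541e-05,  1.07931057e-03]), 'joint_torque': array([ 5.05391054e-04, -5.44292593e+01, -2.73932433e+01,  6.43198122e-02,
        1.70707586e-02, -2.19436987e-05]), 'ee_pos': array([ 209.4984469 , -588.82533763,  222.68093437]), 'orientation': array([-3.09579379e+00, -5.34295207e-01, -9.82236662e-06]), 'ft_force': array([ 0.87458499,  0.54468477, -0.49997166]), 'moment': array([ 0.05709521, -0.00026938,  0.02201718]), 'grasp_force': 0.0, 'width': 87.90047446195129}
```

View pics/top0.png

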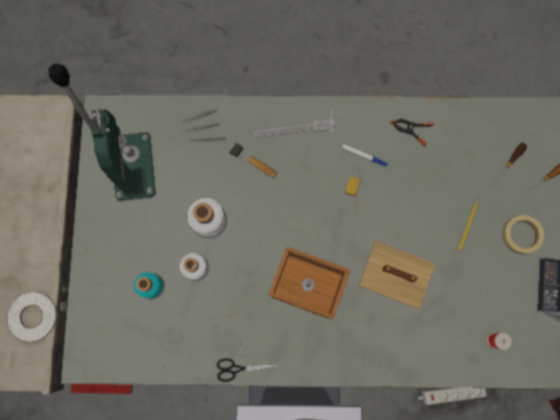

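View pics/side0.png

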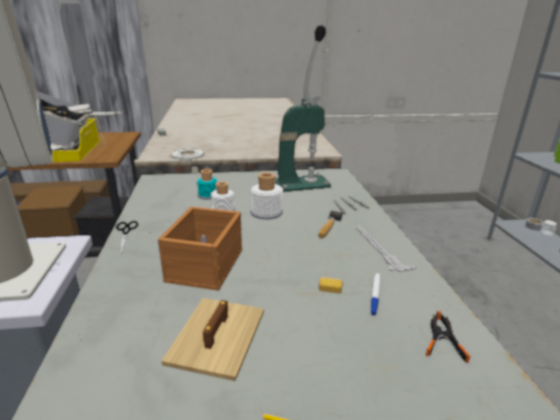

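The target is the small white spool, at about (193,266) in the top view and (224,198) in the side view. The box is at (308,284) and the cover at (398,275) in the top view. I'll fit their poses next.

```bash
cat > h.py <<'E'
from workcell import ctrl,cams
import cv2,numpy as np
from scipy.optimize import minimize
from scipy.spatial.transform import Rotation as R
def pose(n):
    o=ctrl.get_obs(); d=cams.get_image(n)
    if n=="wrist":
        T=np.eye(4);T[:3,:3]=R.from_rotvec(o["orientation"]).as_matrix();T[:3,3]=o["ee_pos"];T=T@d["mount"];d["R"],d["c"]=T[:3,:3],T[:3,3]
    else: d["R"],d["c"]=R.from_rotvec(d["rotation"]).as_matrix(),np.array(d["xyz"])
    d["o"]=o; return d
def proj(d,P):
    q=(np.atleast_2d(P)-d["c"])@d["R"]@d["camera_matrix"].T; return q[:,:2]/q[:,2:]
def onplane(d,uv,z):
    r=np.linalg.inv(d["camera_matrix"])@[uv[0],uv[1],1]; r=d["R"]@r; return d["c"]+r*(z-d["c"][2])/r[2]
def bx(a,b,z0,z1): return np.array([[x,y,z] for x in(-a/2,a/2) for y in(-b/2,b/2) for z in(z0,z1)],float)
def cyl(r,z0,z1): t=np.linspace(0,2*np.pi,40); return np.array([[r*np.cos(a),r*np.sin(a),z] for a in t for z in(z0,z1)])
M={"dispenser_box":[bx(130,170,0,110)],"cover":[bx(130,170,0,12),bx(16,90,12,52)],
   "cord_spool":[cyl(36,0,6),cyl(33,0,58),cyl(18,58,88)]}
def render(d,name,p):
    m=np.zeros((1680,2240),np.uint8); c,s=np.cos(p[2]),np.sin(p[2]); z=p[3] if len(p)>3 else 0
    for B in M[name]:
        W=B@np.array([[c,s,0],[-s,c,0],[0,0,1]])+[p[0],p[1],z]
        cv2.fillConvexPoly(m,cv2.convexHull(((proj(d,W)+.5)*4*16).astype(np.int32)),1,shift=4)
    return m
def fit(views,name,p0):
    # views: list of (d,mask)
    big=[(d,cv2.resize(k.astype(np.uint8),(2240,1680),interpolation=cv2.INTER_LINEAR)) for d,k in views]
    def cost(p):
        q=np.array([p[0],p[1],p[2]/100,*p0[3:]]); e=0
        for d,k in big:
            m=render(d,name,q); e+=1-(m&k).sum()/max(1,(m|k).sum())
        return e
    b=None
    x0=np.array([p0[0],p0[1],p0[2]*100],float)
    for _ in range(2):
        r=minimize(cost,x0,method="Nelder-Mead",options=dict(initial_simplex=x0+np.vstack([np.zeros(3),np.diag([15,15,12])]),xatol=.1,fatol=1e-4)); x0=r.x
    return [x0[0],x0[1],x0[2]/100],r.fun
def mask(n,th,near=None):
    L=cams.cut_out(n,th)
    if near is not None: L=sorted(L,key=lambda b:np.hypot(b["rect"][0]-near[0],b["rect"][1]-near[1]))
    return L[0]["pixels"] if L else None
E
python3 - <<'E'
from h import *
t=pose("top"); s=pose("side")
for th,u,v,z,y0 in (("cord_spool",(193,266),(224,198),50,0),("dispenser_box",(308,284),(200,249),80,-.25),("cover",(398,275),(212,338),10,-.25)):
    p=[*onplane(t,u,z)[:2],y0]; vs=[]
    for n,d,w in (("top",t,u),("side",s,v)):
        k=mask(n,th,w)
        if k is not None and abs(np.argwhere(k).mean(0)[::-1]-w).max()<15: vs.append((d,k))
    print(th,np.round(p,2),[fit([x],th,p) for x in vs],fit(vs,th,p))
E
```

```text
cord_spool [501.73 278.5    0.  ] [([np.float64(504.15327586584414), np.float64(280.8766461679648), np.float64(0.022882740021284174)], np.float64(0.03785400504720071)), ([np.float64(501.7880776059349), np.float64(294.24820243031684), np.float64(0.0411306964642177)], np.float64(0.18735498839907194))] ([np.float64(503.2661960102315), np.float64(281.0156756340406), np.float64(0.0191765275790992)], np.float64(0.2817617244510713))
dispenser_box [ 4.5571e+02 -1.9800e+01 -2.5000e-01] [([np.float64(459.91147226289524), np.float64(-21.006497970213225), np.float64(-0.35233002971525434)], np.float64(0.019028991032505105)), ([np.float64(458.9507543482414), np.float64(-19.108941599822117), np.float64(-0.3587684180486497)], np.float64(0.017575377156338612))] ([np.float64(459.3874401746941), np.float64(-20.536049559597245), np.float64(-0.35207134940618046)], np.float64(0.04258930476339495))
cover [ 4.8621e+02 -2.6230e+02 -2.5000e-01] [([np.float64(489.49647807002214), np.float64(-257.76378584157874), np.float64(-0.38241491887154483)], np.float64(0.043436819172113283)), ([np.float64(488.591659431759), np.float64(-257.5995021364864), np.float64(-0.3691819214526869)], np.float64(0.016550177282871004))] ([np.float64(488.83691172893225), np.float64(-257.6190891375579), np.float64(-0.3703281855174692)], np.float64(0.06331982272776715))
```

>>> move_arm([
  [[0.68, -0.72, -0.16], 0, 0],
  [[0.68, -0.72, -0.16], 0, 0],
  [[0.68, -0.72, -0.16], 0, 0],
  [[0.68, -0.72, -0.16], 0, 0],
  [[0.68, -0.72, -0.16], 0, 0],
  [[0.68, -0.72, -0.16], 0, 0],
  [[0.68, -0.72, -0.16], 0, 0],
  [[0.68, -0.72, -0.16], 0, 0],
  [[0.68, -0.72, -0.16], 0, 0],
  [[0.68, -0.72, -0.16], 0, 0],
  [[0.68, -0.72, -0.16], 0, 0],
  [[0.68, -0.72, -0.16], 0, 0],
  [[0.68, -0.72, -0.16], 0, 0],
  [[0.68, -0.72, -0.16], 0, 0],
  [[0.68, -0.72, -0.16], 0, 0],
  [[0.68, -0.72, -0.16], 0, 0],
  [[0.68, -0.72, -0.16], 0, 0],
  [[0.68, -0.72, -0.16], 0, 0],
  [[0.68, -0.72, -0.16], 0, 0],
  [[0.68, -0.72, -0.16], 0, 0],
])

```text
t: 2.67
ee_pos: [409.5, -134.5, 303.1]
orientation: [3.096, 0.534, 0.001]
ft_force: [0.7, -0.6, -0.3]
width: 87.7
grasp_force: 0.0
```

Run:
```python
from h import *
d=pose("wrist"); cv2.imwrite("pics/w1.png",d["image"][:,:,::-1]); print(d["mount"],d["camera_matrix"],d["o"]["ee_pos"],d["o"]["qpos"],d["o"]["orientation"],d["o"]["t"])
```

```text
[[-8.94161684e-05 -9.62609126e-01 -2.70894191e-01  7.26864412e+01]
 [ 9.99999989e-01 -1.17398821e-04  8.70930771e-05  7.13342633e-01]
 [-1.15639249e-04 -2.70894180e-01  9.62609126e-01 -1.62404268e+02]
 [ 0.00000000e+00  0.00000000e+00  0.00000000e+00  1.00000000e+00]] [[350.00159854   0.         279.98088005]
 [  0.         350.00159854 208.51923845]
 [  0.           0.           1.        ]] [ 409.48231716 -134.5189304   303.108259  ] [-3.45012894e-01  2.78648530e-02  1.94850744e+00 -4.74244525e-06
  1.16465961e+00  8.84076170e-01] [3.09557412e+00 5.34100143e-01 7.62748985e-04] 2.6667
```

View pics/w1.png

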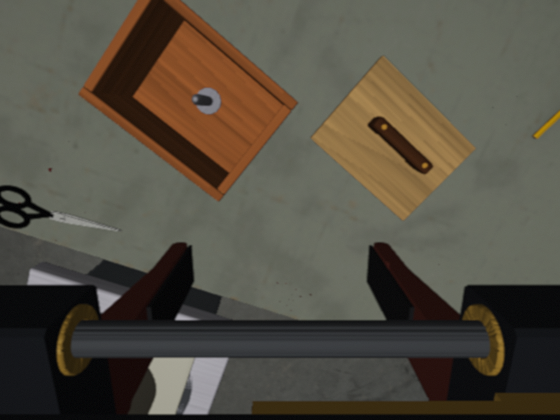

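The wrist view shows the whole cover, with its handle at (400,145). The box is almost fully in view, with the spindle at (207,100). I'll refine both poses from here.

Run:
```python
from h import *
d=pose("wrist")
for th,u,p in (("dispenser_box",(190,100),[459.4,-20.5,-.352]),("cover",(394,140),[488.8,-257.6,-.37])):
    k=mask("wrist",th,u); print(th,k.sum(),fit([(d,k)],th,p))
print(onplane(d,(207,100),10), proj(d,[[459.4,-20.5,10],[459.4,-20.5,80]]))
print(d["o"]["ee_pos"])
```

```text
dispenser_box 24408 ([np.float64(459.07930869215784), np.float64(-22.65363712439172), np.float64(-0.34385246555642257)], np.float64(0.009735185559389459))
cover 13772 ([np.float64(488.49753958140656), np.float64(-260.26899811957327), np.float64(-0.36962264373566783)], np.float64(0.012253254982253714))
[461.26531714 -18.31197579  10.        ] [[208.26127828 102.08913923]
 [195.15061248 100.45698995]]
[ 411.04643767 -132.0788025   303.83857807]
```

>>> move_arm([
  [[0.9, -0.6, 0], 0, 0],
  [[0.9, -0.6, 0], 0, 0],
  [[0.9, -0.6, 0], 0, 0],
  [[0.9, -0.6, 0], 0, 0],
  [[0.9, -0.6, 0], 0, 0],
  [[0, -0.9, 0], 0, 0],
  [[0, -0.9, 0], 0, 0],
  [[0, -0.9, 0], 0, 0],
  [[0, -0.9, 0], 0, 0],
  [[0, -0.9, 0], 0, 0],
  [[0, -0.9, 0], 0, 0],
])

```text
t: 3.78
ee_pos: [444.3, 99.5, 302.4]
orientation: [3.096, 0.532, -0.001]
ft_force: [0.7, 0.2, 0.1]
width: 87.7
grasp_force: 0.0
```

>>> move_arm([
  [[0, 0, 0], -1, 0],
  [[0, 0, 0], -1, 0],
  [[0, 0, 0], -1, 0],
  [[0, 0, 0], -1, 0],
  [[0, 0, 0], -1, 0],
  [[0, 0, 0], -1, 0],
  [[0, 0, 0], -1, 0],
  [[0, 0, 0], -1, 0],
  [[0, 0, 0], -1, 0],
  [[0, 0, 0], -1, 0],
  [[0, 0, 0], -1, 0],
  [[0, 0, 0], -1, 0],
  [[0, 0, 0], -1, 0],
  [[0, 0, 0], -1, 0],
  [[0, 0, 0], -1, 0],
  [[0, 0, 0], -1, 0],
  [[0, 0, 0], -1, 0],
  [[0, 0, 0], -1, 0],
  [[0, 0, 0], -1, 0],
  [[0, 0, 0], -1, 0],
])

```text
t: 5.45
ee_pos: [444.8, 98.6, 302.4]
orientation: [-1.577, -2.717, 0.001]
ft_force: [0.0, 0.9, -0.2]
width: 87.9
grasp_force: 0.0
```

Run:
```python
from h import *
d=pose("wrist");o=d["o"];print(o["ee_pos"],o["qpos"],o["t"])
cv2.imwrite("pics/w2.png",d["image"][:,:,::-1]);X=R.from_rotvec(o["orientation"]).as_matrix();print(X.round(3))
print(proj(d,[[504,281,88]]))
L=cams.boxes_of("wrist","cord_spool");print([(b["p"],b["rect"]) for b in L])
```

```text
[444.80426352  98.56997091 302.35429629] [ 1.92155732e-01  7.16908831e-02  1.90353996e+00 -3.19231033e-04
  1.16693383e+00 -3.26801363e-01] 5.45
[[-0.496  0.868 -0.001]
 [ 0.868  0.496 -0.   ]
 [-0.    -0.001 -1.   ]]
[[424.63197306  52.07850898]]
[(0.62, [400.5, 60.7, 73.3, 72.1]), (0.55, [489.6, 144.8, 125.5, 86.4])]
```

View pics/w2.png

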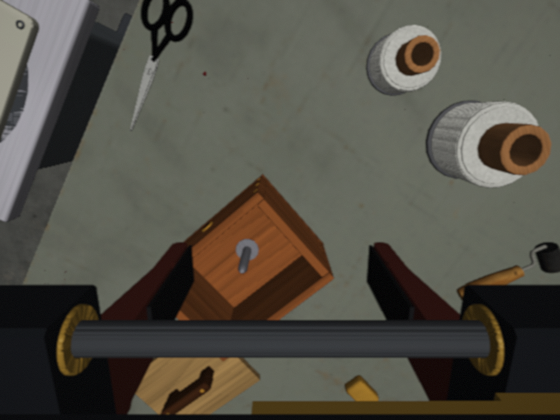

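The target spool is at (403,60), with its core top at (422,54). The larger white spool is at (490,145).

Run:
```python
from h import *
d=pose("wrist");o=d["o"]
k=mask("wrist","cord_spool",(400,60)); p,e=fit([(d,k)],"cord_spool",[504,281,0]);print(p,e)
u=d["image"];hsv=cv2.cvtColor(u,cv2.COLOR_RGB2HSV)
print(onplane(d,(422,54.5),88))
X=R.from_rotvec(o["orientation"]).as_matrix();print(o["ee_pos"],(X.T@(np.array([*p[:2],302])-o["ee_pos"]))/25)
```

```text
[np.float64(501.0160476254887), np.float64(277.6021341098527), np.float64(0.1616628742237409)] 0.046198311029489236
[503.63885828 277.86572106  88.        ]
[444.78074406  98.71504844 302.39715481] [5.11540088 5.48576111 0.01221762]
```

>>> move_arm([
  [[0.64, 0.7, 0.66], 0, 0],
  [[0.64, 0.7, 0.66], 0, 0],
  [[0.64, 0.7, 0.66], 0, 0],
  [[0.64, 0.7, 0.66], 0, 0],
  [[0.64, 0.7, 0.66], 0, 0],
  [[0.64, 0.7, 0.66], 0, 0],
  [[0.64, 0.7, 0.66], 0, 0],
  [[0.64, 0.7, 0.66], 0, 0],
  [[0, 0, 0], -1, 0],
  [[0, 0, 0], -1, 0],
  [[0, 0, 0], -1, 0],
  [[0, 0, 0], -1, 0],
  [[0, 0, 0], 0, 0],
  [[0, 0, 0], 0, 0],
])

```text
t: 6.82
ee_pos: [503.5, 280.0, 170.5]
orientation: [-1.092, -2.946, 0.0]
ft_force: [0.1, 0.4, -0.3]
width: 87.5
grasp_force: 0.0
```

Run:
```python
from h import *
d=pose("wrist");o=d["o"];print(o["ee_pos"],o["t"])
cv2.imwrite("pics/w3.png",d["image"][:,:,::-1])
k=mask("wrist","cord_spool",proj(d,[502.5,279,50])[0]); p,e=fit([(d,k)],"cord_spool",[502.5,279,0]);print(p,e,k.sum())
X=R.from_rotvec(o["orientation"]).as_matrix();print(X.round(3),(X.T@(np.array([*p[:2],62])-o["ee_pos"]))/25)
g=proj(d,np.array([*p[:2],0])+M["cord_spool"][2][1::2]).round(1); print(g.min(0),g.max(0))
```

```text
[503.46287522 279.98312776 170.54698131] 6.8167
[np.float64(502.03473980056685), np.float64(277.95691074701836), np.float64(0.013622453841030032)] 0.03904629530631887 5647
[[-0.758  0.652 -0.   ]
 [ 0.652  0.758 -0.   ]
 [ 0.    -0.    -1.   ]] [-0.00968537 -0.09763878  4.34190287]
[254.2 191.7] [303.4 238.8]
```

View pics/w3.png

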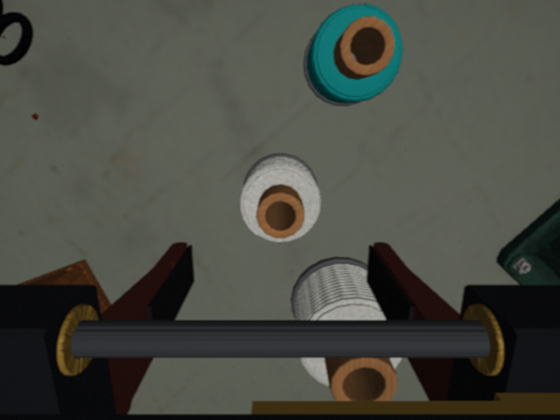

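The core top is centred at (281,213), almost directly under the tool. The neighbouring spools are clear of the fingers, so I'll descend and grip.

>>> move_arm([
  [[0.03, -0.05, 0.7], 0, 0],
  [[0, 0, 0.7], 0, 0],
  [[0, 0, 0.7], 0, 0],
  [[0, 0, 0.7], 0, 0],
  [[0, 0, 0.7], 0, 0],
  [[0, 0, 0.5], 0, 0],
  [[0, 0, 0.25], 0, 0],
  [[0, 0, 0], 0, 0],
  [[0, 0, 0], 0, 1],
  [[0, 0, 0], 0, 1],
  [[0, 0, 0], 0, 1],
  [[0, 0, 0], 0, 1],
  [[0, 0, 0], 0, 1],
  [[0, 0, 0], 0, 1],
  [[0, 0, 0], 0, 1],
  [[0, 0, 0], 0, 1],
])

```text
t: 8.25
ee_pos: [502.0, 279.9, 64.6]
orientation: [1.085, 2.948, 0.0]
ft_force: [0.5, 0.6, 0.1]
width: 37.9
grasp_force: 0.2
```

>>> move_arm([
  [[0, 0, 0], 0, 1],
  [[0, 0, 0], 0, 1],
  [[0, 0, 0], 0, 1],
  [[0, 0, 0], 0, 1],
  [[0, 0, -0.2], 0, 1],
  [[0, 0, -0.5], 0, 1],
  [[0, 0, -0.7], 0, 1],
  [[0, 0, -0.7], 0, 1],
  [[0, 0, -0.7], 0, 1],
  [[0, 0, -0.7], 0, 1],
  [[0, 0, -0.7], 0, 1],
  [[0, 0, -0.7], 0, 1],
  [[0, 0, -0.5], 0, 1],
  [[0, 0, -0.4], 0, 1],
  [[0, 0, -0.2], 0, 1],
  [[0, 0, 0], 0, 1],
])

```text
t: 9.58
ee_pos: [502.4, 280.0, 215.9]
orientation: [1.085, 2.947, 0.002]
ft_force: [-0.6, 0.5, -1.2]
width: 35.0
grasp_force: 30.0
```

Run:
```python
from h import *
o=ctrl.get_obs();X=R.from_rotvec(o["orientation"]).as_matrix()
print(o["ee_pos"],o["width"],o["grasp_force"],o["ft_force"],(X.T@(np.array([459.8,-20.5,217])-o["ee_pos"]))/25)
for n,v in(("side",(200,249)),):
    d=pose(n);k=mask(n,"dispenser_box",v);print(fit([(d,k)],"dispenser_box",[459,-20,-.35]))
```

```text
[502.37825878 280.0486701  215.91554577] 34.955826929708586 29.979417147114873 [-0.638484    0.50006326 -1.22181446] [ -6.4977377  -10.2569856   -0.05823076]
([np.float64(458.7420373152473), np.float64(-19.193102356350952), np.float64(-0.33821713289944355)], np.float64(0.017556395936854097))
```

>>> move_arm([
  [[-0.21, -0.33, 0], 0, 1],
  [[-0.38, -0.6, 0], 0, 1],
  [[-0.38, -0.6, 0], 0, 1],
  [[-0.38, -0.6, 0], 0, 1],
  [[-0.38, -0.6, 0], 0, 1],
  [[-0.38, -0.6, 0], 0, 1],
  [[-0.38, -0.6, 0], 0, 1],
  [[-0.38, -0.6, 0], 0, 1],
  [[-0.38, -0.6, 0], 0, 1],
  [[-0.38, -0.6, 0], 0, 1],
  [[-0.38, -0.6, 0], 0, 1],
  [[-0.38, -0.6, 0], 0, 1],
  [[-0.38, -0.6, 0], 0, 1],
  [[-0.38, -0.6, 0], 0, 1],
  [[-0.38, -0.6, 0], 0, 1],
  [[-0.38, -0.6, 0], 0, 1],
  [[-0.38, -0.6, 0], 0, 1],
  [[-0.21, -0.33, 0], 0, 1],
])

```text
t: 11.18
ee_pos: [458.1, -22.5, 213.6]
orientation: [-1.086, -2.946, 0.001]
ft_force: [-0.7, 0.6, -1.5]
width: 35.0
grasp_force: 30.0
```

>>> move_arm([
  [[0, 0, 0], -0.5, 1],
  [[0, 0, 0], -1, 1],
  [[0, 0, 0], -1, 1],
  [[0, 0, 0], -1, 1],
  [[0, 0, 0], -0.64, 1],
  [[0, 0, 0], 0, 1],
  [[0, 0, 0], 0, 1],
  [[0, 0, 0], 0, 1],
])

```text
t: 11.85
ee_pos: [459.1, -20.8, 214.2]
orientation: [-0.541, -3.094, 0.0]
ft_force: [-0.2, 0.5, -1.7]
width: 35.4
grasp_force: 30.0
```

Run:
```python
from h import *
W=[]
for n in("wrist","side","top"):
    d=pose(n); o=d["o"]; cv2.imwrite(f"pics/{n}4.png",d["image"][:,:,::-1]); W.append(d["image"][:,:,::-1])
    if n!="top":
        u=proj(d,[*o["ee_pos"][:2],o["ee_pos"][2]-64+30])[0]; k=mask(n,"cord_spool",u)
        try: print(n,fit([(d,k)],"cord_spool",[*o["ee_pos"][:2],0,o["ee_pos"][2]-64]))
        except Exception as e: print(e)
    if n=="wrist":
        k=mask(n,"dispenser_box"); print(u,k.sum() if k is not None else 0)
X=R.from_rotvec(o["orientation"]).as_matrix();print(o["ee_pos"],X.round(3),o["t"])
cv2.imwrite("pics/m4.png",cv2.resize(np.vstack([W[0][:,:],W[1][100:320]]),None,fx=.9,fy=.9))
```

```text
wrist ([np.float64(458.2515235341766), np.float64(-22.277265762527428), np.float64(0.1266856592614469)], np.float64(0.18615240678431644))
[282.40350081 239.78424817] 23105
side ([np.float64(459.153984748771), np.float64(-17.58770833718821), np.float64(0.026708402314358493)], np.float64(0.17443976249760584))
[459.3494995  -20.77393532 214.39154203] [[-0.941  0.338 -0.   ]
 [ 0.338  0.941  0.   ]
 [ 0.    -0.    -1.   ]] 12.1
```

View pics/m4.png

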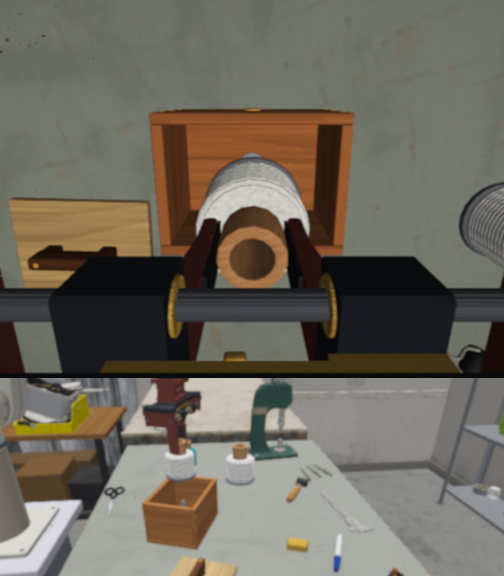

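The spool hangs centred over the box: core at (253,260), box walls at columns 150 and 353. I'll lower it onto the spindle while watching the force.

>>> move_arm([
  [[0, 0, 0.3], 0, 1],
  [[0, 0, 0.5], 0, 1],
  [[0, 0, 0.5], 0, 1],
  [[0, 0, 0.5], 0, 1],
  [[0, 0, 0.4], 0, 1],
  [[0, 0, 0.2], 0, 1],
  [[0, 0, 0.2], 0, 1],
  [[0, 0, 0.2], 0, 1],
  [[0, 0, 0.2], 0, 1],
  [[0, 0, 0], 0, 1],
])

```text
t: 12.98
ee_pos: [459.1, -20.8, 138.7]
orientation: [-0.538, -3.094, 0.0]
ft_force: [-1.0, -0.3, -1.2]
width: 35.1
grasp_force: 30.0
```

>>> move_arm([
  [[0, 0, 0.2], 0, 1],
  [[0, 0, 0.3], 0, 1],
  [[0, 0, 0.3], 0, 1],
  [[0, 0, 0.3], 0, 1],
  [[0, 0, 0.3], 0, 1],
  [[0, 0, 0.3], 0, 1],
  [[0, 0, 0.3], 0, 1],
  [[0, 0, 0.2], 0, 1],
  [[0, 0, 0.1], 0, 1],
  [[0, 0, 0], 0, 1],
  [[0, 0, 0], 0, 1],
])

```text
t: 13.9
ee_pos: [459.4, -20.8, 81.8]
orientation: [-0.538, -3.095, 0.0]
ft_force: [0.9, 0.5, -1.7]
width: 35.0
grasp_force: 30.0
```

>>> move_arm([
  [[0, 0, 0.1], 0, 1],
  [[0, 0, 0.1], 0, 1],
  [[0, 0, 0.05], 0, 1],
  [[0, 0, 0], 0, 1],
  [[0, 0, 0], 0, 1],
])

```text
t: 14.32
ee_pos: [459.4, -20.8, 75.7]
orientation: [-0.538, -3.095, 0.0]
ft_force: [0.2, 1.1, -2.1]
width: 35.3
grasp_force: 30.0
```

>>> move_arm([
  [[0, 0, 0.03], 0, 1],
  [[0, 0, 0.03], 0, 1],
  [[0, 0, 0], 0, 1],
  [[0, 0, 0], 0, 1],
])

```text
t: 14.65
ee_pos: [459.6, -20.8, 74.4]
orientation: [0.538, 3.095, 0.0]
ft_force: [0.3, 0.3, 2.3]
width: 35.0
grasp_force: 30.0
```

The force change shows floor contact at the expected height. Now I'll release to a partial opening and rise.

>>> move_arm([
  [[0, 0, 0], 0, 0.35],
  [[0, 0, 0], 0, 0.35],
  [[0, 0, 0], 0, 0.35],
  [[0, 0, 0], 0, 0.35],
  [[0, 0, 0], 0, 0.35],
  [[0, 0, -0.3], 0, 0.35],
  [[0, 0, -0.6], 0, 0.35],
  [[0, 0, -0.8], 0, 0.35],
  [[0, 0, -0.8], 0, 0.35],
  [[0, 0, -0.8], 0, 0.35],
  [[0, 0, -0.8], 0, 0.35],
  [[0, 0, -0.8], 0, 0.35],
  [[0, 0, -0.8], 0, 0.35],
  [[0, 0, -0.8], 0, 0.35],
  [[0, 0, -0.8], 0, 0.35],
  [[0, 0, -0.8], 0, 0.35],
  [[0, 0, 0], 0, 0.35],
  [[0, 0, 0], 0, 0.35],
])

```text
t: 16.15
ee_pos: [459.8, -20.8, 277.8]
orientation: [0.537, 3.093, 0.0]
ft_force: [0.7, 0.9, 0.8]
width: 57.1
grasp_force: 0.0
```

Run:
```python
from h import *
d=pose("wrist"); o=d["o"]; cv2.imwrite("pics/w5.png",d["image"][:,:,::-1])
k=mask("wrist","dispenser_box"); k2=mask("wrist","cord_spool",proj(d,[459,-20,60])[0])
if k2 is not None:k=k|k2
print(fit([(d,k)],"dispenser_box",[459.3,-20.4,-.348]))
print(o["ee_pos"],o["qpos"],o["orientation"],o["t"],o["width"])
print(proj(d,[[459.3,-20.4,98],[459.3,-20.4,80]]))
c,s=np.cos(-.348),np.sin(-.348)
print(proj(d,bx(130,170,110,110)[::2]@np.array([[c,s,0],[-s,c,0],[0,0,1]])+[459.3,-20.4,0]))
```

```text
([np.float64(458.607038880741), np.float64(-23.21480567173458), np.float64(-0.34324002168761963)], np.float64(0.025728193452147274))
[459.80948437 -20.8326508  277.83915096] [-7.11191638e-02  1.05527101e-01  1.92569689e+00 -2.26759061e-05
  1.10763222e+00 -1.29784595e+00] [5.37319155e-01 3.09253632e+00 4.00964414e-04] 16.15 57.13971051813947
[[281.60396326 186.72990949]
 [281.52345233 183.07839594]]
[[189.0538503  119.55718396]
 [374.9417071  120.29424291]
 [197.62137384 251.60864809]
 [364.99201845 252.19248396]]
```

View pics/w5.png

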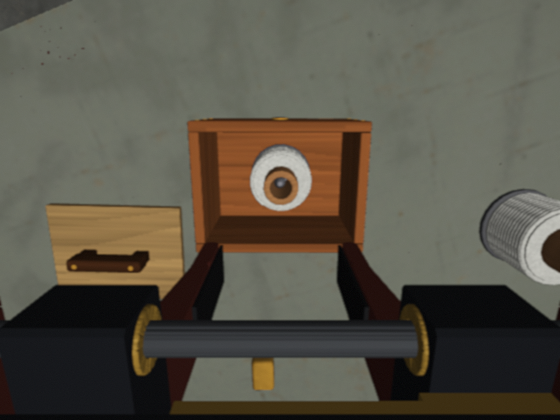

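The spool is standing on the spindle at (281,182) in the box. Next is the cover, which shows at (115,245).

>>> move_arm([
  [[-0.36, -0.71, 0.1], 0, 0],
  [[-0.36, -0.71, 0.1], 0, 0],
  [[-0.36, -0.71, 0.1], 0, 0],
  [[-0.36, -0.71, 0.1], 0, 0],
  [[-0.36, -0.71, 0.2], 0, 0],
  [[-0.36, -0.71, 0.2], 0, 0],
  [[-0.36, -0.71, 0.2], 0, 0],
  [[-0.36, -0.71, 0.2], 0, 0],
  [[-0.36, -0.71, 0.2], 0, 0],
  [[-0.36, -0.71, 0.2], 0, 0],
  [[-0.36, -0.71, 0.2], 0, 0],
  [[-0.36, -0.71, 0.2], 0, 0],
])

```text
t: 17.3
ee_pos: [488.4, -258.4, 224.9]
orientation: [-0.538, -3.093, -0.001]
ft_force: [0.3, -0.2, -0.1]
width: 87.9
grasp_force: 0.0
```

>>> move_arm([
  [[0, 0, 0], 1, 0],
  [[0, 0, 0], 1, 0],
  [[0, 0, 0], 1, 0],
  [[0, 0, 0], 1, 0],
  [[0, 0, 0], 1, 0],
  [[0, 0, 0], 1, 0],
  [[0, 0, 0], 1, 0],
  [[0, 0, 0], 1, 0],
  [[0, 0, 0], 1, 0],
  [[0, 0, 0], 1, 0],
  [[0, 0, 0], 1, 0],
  [[0, 0, 0], 1, 0],
  [[0, 0, 0], 1, 0],
  [[0, 0, 0], 1, 0],
  [[0, 0, 0], 1, 0],
  [[0, 0, 0], 1, 0],
  [[0, 0, 0], 1, 0],
  [[0, 0, 0], 1, 0],
  [[0, 0, 0], 0.3, 0],
  [[0, 0, 0], 0, 0],
])

```text
t: 18.97
ee_pos: [488.5, -257.3, 225.2]
orientation: [-2.591, -1.772, 0.002]
ft_force: [-0.5, 0.7, -0.5]
width: 87.8
grasp_force: 0.0
```

Run:
```python
from h import *
ctrl_row=0
d=pose("wrist"); o=d["o"]; cv2.imwrite("pics/w6.png",d["image"][:,:,::-1])
k=mask("wrist","cover"); p,e=fit([(d,k)],"cover",[488.9,-258.5,-.37]); print(p,e)
X=R.from_rotvec(o["orientation"]).as_matrix()
print(o["ee_pos"],o["qpos"],np.arctan2(X[1,0],X[0,0]),o["t"])
print("to go",(X.T@(np.array([*p[:2],22])-o["ee_pos"]))/25,"turn",-np.degrees(p[2]+np.pi/2-np.arctan2(X[1,0],X[0,0]))/5)
```

```text
[np.float64(488.3411355656591), np.float64(-260.6393945648115), np.float64(-0.36981328429198285)] 0.011986128072436264
[ 488.4653514  -257.34531219  225.24779422] [-5.06446070e-01  3.14826812e-01  1.78843050e+00 -2.47357129e-06
  1.04095421e+00 -1.35262995e-01] 1.1996140484097693 18.9667
to go [-0.12744626  0.06426127  8.12972814] turn -0.01568751674310392
```

View pics/w6.png

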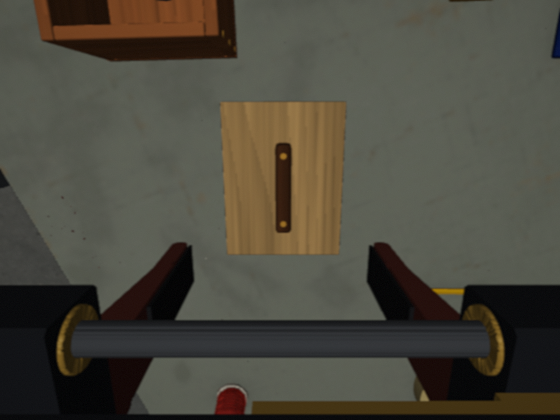

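The cover is squarely aligned, with its handle at (283,188) along the tool's x axis. Descending to grip.

>>> move_arm([
  [[-0.06, 0.05, 0.5], 0, 0],
  [[0, 0, 0.75], 0, 0],
  [[0, 0, 0.75], 0, 0],
  [[0, 0, 0.75], 0, 0],
  [[0, 0, 0.75], 0, 0],
  [[0, 0, 0.75], 0, 0],
  [[0, 0, 0.75], 0, 0],
  [[0, 0, 0.75], 0, 0],
  [[0, 0, 0.75], 0, 0],
  [[0, 0, 0.75], 0, 0],
  [[0, 0, 0.5], 0, 0],
  [[0, 0, 0.26], 0, 0],
  [[0, 0, 0.1], 0, 0],
  [[0, 0, 0], 0, 0],
  [[0, 0, 0], 0, 1],
  [[0, 0, 0], 0, 1],
  [[0, 0, 0], 0, 1],
  [[0, 0, 0], 0, 1],
  [[0, 0, 0], 0, 1],
  [[0, 0, 0], 0, 1],
])

```text
t: 20.73
ee_pos: [490.0, -259.7, 24.3]
orientation: [2.592, 1.774, 0.0]
ft_force: [-0.1, -0.0, -0.0]
width: 51.2
grasp_force: 0.0
```

>>> move_arm([
  [[0, 0, 0], 0, 1],
  [[0, 0, 0], 0, 1],
  [[0, 0, 0], 0, 1],
  [[0, 0, 0], 0, 1],
  [[0, 0, 0], 0, 1],
  [[0, 0, 0], 0, 1],
  [[0, 0, 0], 0, 1],
  [[0, 0, 0], 0, 1],
])

```text
t: 21.4
ee_pos: [489.8, -259.6, 23.9]
orientation: [2.592, 1.775, 0.0]
ft_force: [0.2, 0.0, -1.5]
width: 15.7
grasp_force: 30.0
```

>>> move_arm([
  [[0, 0, -0.2], 0, 1],
  [[0, 0, -0.4], 0, 1],
  [[0, 0, -0.6], 0, 1],
  [[0, 0, -0.6], 0, 1],
  [[0, 0, -0.6], 0, 1],
  [[0, 0, -0.6], 0, 1],
  [[0, 0, -0.6], 0, 1],
  [[0, 0, -0.6], 0, 1],
  [[0, 0, -0.6], 0, 1],
  [[0, 0, -0.6], 0, 1],
  [[0, 0, -0.6], 0, 1],
  [[0, 0, -0.3], 0, 1],
  [[0, 0, -0.1], 0, 1],
  [[0, 0, 0], 0, 1],
])

```text
t: 22.57
ee_pos: [490.0, -259.7, 184.7]
orientation: [2.591, 1.774, 0.001]
ft_force: [-0.1, -0.2, -2.6]
width: 15.8
grasp_force: 30.0
```

>>> move_arm([
  [[0.23, -0.13, 0], 0, 1],
  [[0.4, -0.21, 0], 0, 1],
  [[0.5, -0.27, 0], 0, 1],
  [[0.5, -0.27, 0], 0, 1],
  [[0.5, -0.27, 0], 0, 1],
  [[0.5, -0.27, 0], 0, 1],
  [[0.5, -0.27, 0], 0, 1],
  [[0.5, -0.27, 0], 0, 1],
  [[0.5, -0.27, 0], 0, 1],
  [[0.5, -0.27, 0], 0, 1],
  [[0.5, -0.27, 0], 0, 1],
  [[0.5, -0.27, 0], 0, 1],
  [[0.5, -0.27, 0], 0, 1],
  [[0.5, -0.27, 0], 0, 1],
  [[0.5, -0.27, 0], 0, 1],
  [[0.5, -0.27, 0], 0, 1],
  [[0.5, -0.27, 0], 0, 1],
  [[0.3, -0.16, 0], -0.28, 1],
  [[0, 0, 0], 0, 1],
  [[0, 0, 0], 0, 1],
])

```text
t: 24.23
ee_pos: [460.0, -21.5, 184.1]
orientation: [2.569, 1.808, 0.0]
ft_force: [0.2, 0.6, -2.0]
width: 15.9
grasp_force: 30.0
```

Run:
```python
from h import *
for n in ("wrist","top","side"):
    d=pose(n); o=d["o"]; im=d["image"]; cv2.imwrite(f"pics/{n}7.png",im[:,:,::-1])
    z=o["ee_pos"][2]-23.9
    k=mask(n,"cover"); k2=mask(n,"dispenser_box")
    if k is not None: print(n,"cover",fit([(d,k)],"cover",[*o["ee_pos"][:2],-.348,z]))
    if k2 is not None: print(n,"box px",k2.sum())
X=R.from_rotvec(o["orientation"]).as_matrix();print(o["ee_pos"],np.arctan2(X[1,0],X[0,0])-np.pi/2,o["ft_force"],o["t"],o["width"])
```

```text
wrist cover ([np.float64(458.5460762020913), np.float64(-22.435922500002043), np.float64(-0.3458719542148242)], np.float64(0.3027120063817912))
top cover ([np.float64(459.0787538511015), np.float64(-20.659460438977597), np.float64(-0.31636159285086457)], np.float64(0.800432422342858))
side cover ([np.float64(458.1744181957821), np.float64(-17.888416315349758), np.float64(-0.33825110597348174)], np.float64(0.11505368345359424))
side box px 4742
[460.11722069 -22.48748768 183.88971301] -0.3467615238634467 [ 0.24381658  0.28447463 -2.33293541] 24.5333 15.78001909807656
```

View pics/wrist7.png

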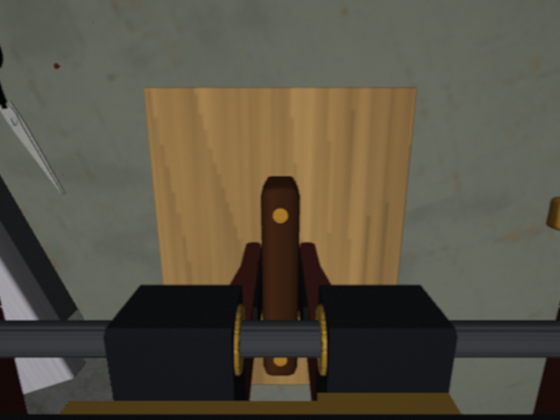

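The cover is held level and centred: far corners at (145,88) and (415,88), handle at column 280. I'll take box and cover offsets from the wrist images by colour, leaving out the gripper area.

Run:
```python
from h import *
from scipy.spatial.transform import Rotation as R
def cost_fit(f,ee,rv,name,p0,rows,sat,near):
    d0=pose("wrist"); T=np.eye(4);T[:3,:3]=R.from_rotvec(rv).as_matrix();T[:3,3]=ee;T=T@d0["mount"]
    d=dict(camera_matrix=d0["camera_matrix"],R=T[:3,:3],c=T[:3,3])
    im=cv2.imread(f); hsv=cv2.cvtColor(cv2.resize(im,(2240,1680),interpolation=cv2.INTER_LINEAR),cv2.COLOR_BGR2HSV)
    k=((hsv[...,1]>sat)&(hsv[...,0]<30)).astype(np.uint8)
    k=cv2.morphologyEx(k,cv2.MORPH_OPEN,np.ones((9,9)))
    m0=cv2.dilate(render(d,name,p0),np.ones((61,61))); k=k*m0
    roi=np.zeros_like(k); roi[rows[0]*4:rows[1]*4]=1
    c=cv2.findContours(k*roi,cv2.RETR_EXTERNAL,cv2.CHAIN_APPROX_NONE)[0]; k=np.zeros_like(k); cv2.drawContours(k,[max(c,key=cv2.contourArea)],-1,1,-1)
    def cost(p):
        m=render(d,name,[p[0],p[1],p[2]/100,*p0[3:]])*roi; return 1-(m&k).sum()/(m|k).sum()
    x0=np.array([p0[0],p0[1],p0[2]*100])
    for _ in range(2):
        r=minimize(cost,x0,method="Nelder-Mead",options=dict(initial_simplex=x0+np.vstack([np.zeros(3),np.diag([6,6,5])]),xatol=.05,fatol=1e-5)); x0=r.x
    x=np.array([*r.x[:2],ee[2]]); print(f,r.x.round(2),round(r.fun,4),"in tool",(T[:3,:3]@np.linalg.inv(d0["mount"][:3,:3])).T@(x-ee))
rv5=[.537319,3.092536,.0004]
for s in (70,90,110): cost_fit("pics/w5.png",np.array([459.81,-20.83,277.84]),rv5,"dispenser_box",[459,-22,-.345],(0,240),s,0)
cost_fit("pics/w1.png",np.array([409.48,-134.52,303.1]),[3.09557,.5341,.00076],"dispenser_box",[459,-22,-.345],(0,240),90,0)
o=ctrl.get_obs()
M["cover"]=[bx(130,170,0,12)]
for s in (50,70,90): cost_fit("pics/wrist7.png",o["ee_pos"],o["orientation"],"cover",[460,-22,-.346,o["ee_pos"][2]-23.9],(0,240),s,0)
for _ in range(1): print(o["ee_pos"],o["orientation"])
```

```text
pics/w5.png [461.62 -23.06 -34.62] 0.0031 in tool [-2.45553378 -1.48781306  0.0054176 ]
pics/w5.png [461.96 -23.09 -34.68] 0.0058 in tool [-2.78131854 -1.40306168  0.00633883]
pics/w5.png [462.13 -23.5  -34.68] 0.0092 in tool [-3.08528194 -1.73113994  0.0069062 ]
pics/w1.png [458.55 -21.76 -34.91] 0.0063 in tool [ 8.40236496e+01 -8.97974165e+01  3.43905982e-03]
pics/wrist7.png [458.78 -23.35 -34.64] 0.0022 in tool [-1.62821811e+00 -7.56438263e-01  2.65351703e-05]
pics/wrist7.png [458.9  -23.52 -34.72] 0.0059 in tool [-1.74545377e+00 -5.80512482e-01  2.61526898e-05]
pics/wrist7.png [458.47 -23.61 -34.61] 0.0092 in tool [-1.98025687e+00 -9.52117151e-01  3.25921424e-05]
[460.04098176 -22.07291437 183.92002921] [-2.57070202e+00 -1.80584786e+00  2.39908146e-05]
```

>>> move_arm([
  [[0.04, 0, 0.2], 0, 1],
  [[0, 0, 0.3], 0, 1],
  [[0, 0, 0.3], 0, 1],
  [[0, 0, 0.3], 0, 1],
  [[0, 0, 0.3], 0, 1],
  [[0, 0, 0.2], 0, 1],
  [[0, 0, 0.1], 0, 1],
  [[0, 0, 0.1], 0, 1],
  [[0, 0, 0], 0, 1],
  [[0, 0, 0], 0, 1],
])

```text
t: 25.87
ee_pos: [460.5, -21.0, 139.0]
orientation: [2.57, 1.806, 0.0]
ft_force: [0.1, 0.5, -1.0]
width: 15.8
grasp_force: 30.0
```

Run:
```python
from h import *
M["cover"]=[bx(130,170,0,12)]; 
o=ctrl.get_obs();X=R.from_rotvec(o["orientation"]).as_matrix();print(o["ee_pos"],np.arctan2(X[1,0],X[0,0])-np.pi/2,o["ft_force"],o["t"])
W=[]
for n,(a,b,c,e) in (("side",(150,250,190,310)),("top",(255,365,235,330))):
    d=pose(n); cv2.imwrite(f"pics/{n}8.png",d["image"][:,:,::-1]); W.append(cv2.resize(d["image"][c:e,a:b,::-1],(400,480),interpolation=cv2.INTER_CUBIC))
cv2.imwrite("pics/m8.png",np.hstack(W))
```

```text
[460.49463482 -21.03374723 138.96603121] -0.3458377633813623 [ 0.11888687  0.52876758 -1.0283591 ] 25.8667
```

View pics/m8.png

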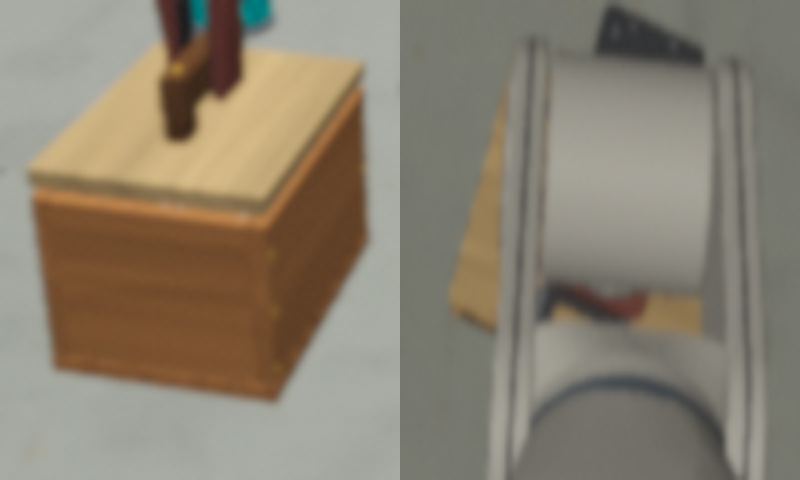

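The side view shows the cover about 5 mm above the rim. Its corners at (30,180), (263,205) and (362,65) sit nearly over the box's at (33,195), (268,225) and (362,95). I'll put numbers on the remaining offset.

```bash
cat > c.py <<'E'
from h import *
import sys
M["cover"]=[bx(130,170,0,12)]
d=pose("side")
def seg(f,pale,reg):
    im=cv2.resize(cv2.imread(f),(2240,1680),interpolation=cv2.INTER_CUBIC); h=cv2.cvtColor(im,cv2.COLOR_BGR2HSV).astype(int)
    w=(h[...,1]>75)&(h[...,0]<30)
    k=w&((h[...,0]>=14)&(h[...,1]<150) if pale else True)
    k=k.astype(np.uint8)*reg; k=cv2.morphologyEx(k,cv2.MORPH_OPEN,np.ones((9,9)))
    c=max(cv2.findContours(k,cv2.RETR_EXTERNAL,cv2.CHAIN_APPROX_NONE)[0],key=cv2.contourArea)
    m=np.zeros_like(k); cv2.fillConvexPoly(m,cv2.convexHull(c),1); return m
def f2(name,k,p0):
    def cost(p): m=render(d,name,[p[0],p[1],p[2]/100,*p0[3:]]); return 1-(m&k).sum()/(m|k).sum()
    x0=np.array([p0[0],p0[1],p0[2]*100])
    for _ in range(2):
        r=minimize(cost,x0,method="Nelder-Mead",options=dict(initial_simplex=x0+np.vstack([np.zeros(3),np.diag([6,6,5])]),xatol=.05,fatol=1e-5)); x0=r.x
    return x0,r.fun
b=[459,-19.2,-.347]; reg=cv2.dilate(render(d,"dispenser_box",b),np.ones((41,41)))
x,e=f2("dispenser_box",seg("pics/side0.png",0,reg),b); print("box",x.round(2),e)
z=float(sys.argv[2]); p=[460,-20,-.347,z]; reg=cv2.dilate(render(d,"cover",p),np.ones((41,41)))
k=seg(sys.argv[1],1,reg); y,e=f2("cover",k,p); print("cover",y.round(2),e,"diff",(y-x).round(2))
E
python3 c.py pics/side8.png 115
```

```text
box [459.27 -18.81 -31.46] 0.01864565454829148
cover [459.71 -25.91 -35.37] 0.025492580880564386 diff [ 0.44 -7.1  -3.91]
```

>>> move_arm([
  [[0, 0, 0.06], 0, 1],
  [[0, 0, 0.06], 0, 1],
  [[0, 0, 0.04], 0, 1],
  [[0, 0, 0.02], 0, 1],
  [[0, 0, 0], 0, 1],
  [[0, 0, 0], 0, 1],
])

```text
t: 26.52
ee_pos: [460.4, -21.0, 134.4]
orientation: [-2.571, -1.806, 0.0]
ft_force: [0.6, 0.7, -2.1]
width: 15.7
grasp_force: 30.0
```

>>> move_arm([
  [[0, 0, 0.03], 0, 1],
  [[0, 0, 0.02], 0, 1],
  [[0, 0, 0], 0, 1],
  [[0, 0, 0], 0, 1],
])

```text
t: 26.85
ee_pos: [460.5, -21.0, 133.8]
orientation: [2.57, 1.806, 0.0]
ft_force: [-1.9, -0.0, 7.4]
width: 15.7
grasp_force: 30.0
```

The cover touched down. I'll release, rise, and go back to the pose of the earlier box picture so the outlines can be compared in the same view.

>>> move_arm([
  [[0, 0, 0], 0, 0.3],
  [[0, 0, 0], 0, 0.3],
  [[0, 0, 0], 0, 0.3],
  [[0, 0, 0], 0, 0.3],
  [[0, 0, 0], 0, 0.3],
  [[0, 0, 0], 0, 0.3],
  [[0, 0, -0.3], 0, 0.3],
  [[0, 0, -0.6], 0, 0.3],
  [[0, 0, -0.8], 0, 0.3],
  [[0, 0, -0.8], 0, 0.3],
  [[0, 0, -0.8], 0, 0.3],
  [[0, 0, -0.8], 0, 0.3],
  [[0, 0, -0.8], 0, 0.3],
  [[0, 0, -0.8], 0, 0.3],
])

```text
t: 28.02
ee_pos: [460.1, -21.0, 277.2]
orientation: [2.57, 1.806, 0.0]
ft_force: [0.5, 0.1, -0.1]
width: 61.3
grasp_force: 0.0
```

>>> move_arm([
  [[0, 0, 0], -1, 0.3],
  [[0, 0, 0], -1, 0.3],
  [[0, 0, 0], -1, 0.3],
  [[0, 0, 0], -1, 0.3],
  [[0, 0, 0], -1, 0.3],
  [[0, 0, 0], -1, 0.3],
  [[0, 0, 0], -1, 0.3],
  [[0, 0, 0], -1, 0.3],
  [[0, 0, 0], -1, 0.3],
  [[0, 0, 0], -1, 0.3],
  [[0, 0, 0], -1, 0.3],
  [[0, 0, 0], -1, 0.3],
  [[0, 0, 0], -1, 0.3],
  [[0, 0, 0], -1, 0.3],
  [[0, 0, 0], -1, 0.3],
  [[0, 0, 0], -1, 0.3],
  [[0, 0, 0], -1, 0.3],
  [[0, 0, 0], -1, 0.3],
  [[0, 0, 0], 0, 0.3],
  [[0, 0, 0], 0, 0.3],
])

```text
t: 29.68
ee_pos: [460.3, -21.0, 276.1]
orientation: [0.545, 3.094, 0.0]
ft_force: [-0.0, -0.7, 0.3]
width: 61.6
grasp_force: 0.0
```

Run:
```python
from h import *
M["cover"]=[bx(130,170,0,12)]; M["rim"]=[bx(130,170,110,110)]
d=pose("wrist"); o=d["o"]; cv2.imwrite("pics/w9.png",d["image"][:,:,::-1]); print(o["ee_pos"],o["orientation"],o["t"],o["ft_force"])
s=pose("side"); cv2.imwrite("pics/side9.png",s["image"][:,:,::-1])
def run(f,ee,rv,name,p0):
    T=np.eye(4);T[:3,:3]=R.from_rotvec(rv).as_matrix();T[:3,3]=ee;T=T@d["mount"]; e=dict(camera_matrix=d["camera_matrix"],R=T[:3,:3],c=T[:3,3])
    h=cv2.cvtColor(cv2.resize(cv2.imread(f),(2240,1680)),cv2.COLOR_BGR2HSV)
    k=((h[...,1]>75)&(h[...,0]<30)).astype(np.uint8)*cv2.dilate(render(e,name,p0),np.ones((61,61)))
    roi=np.zeros_like(k); roi[:960]=1
    c=max(cv2.findContours(cv2.morphologyEx(k*roi,cv2.MORPH_OPEN,np.ones((9,9))),cv2.RETR_EXTERNAL,cv2.CHAIN_APPROX_NONE)[0],key=cv2.contourArea)
    k[:]=0; cv2.drawContours(k,[c],-1,1,-1)
    def cost(p): m=render(e,name,[p[0],p[1],p[2]/100,*p0[3:]])*roi; return 1-(m&k).sum()/(m|k).sum()
    x0=np.array([p0[0],p0[1],p0[2]*100])
    for _ in range(2):
        r=minimize(cost,x0,method="Nelder-Mead",options=dict(initial_simplex=x0+np.vstack([np.zeros(3),np.diag([6,6,5])]),xatol=.05,fatol=1e-5)); x0=r.x
    print(f,name,x0.round(2),round(r.fun,4)); return x0
a=run("pics/w5.png",[459.81,-20.83,277.84],[.537319,3.092536,.0004],"dispenser_box",[461,-22,-.347])
b=run("pics/w9.png",o["ee_pos"],o["orientation"],"cover",[461,-22,-.347,110])
c,s_=np.cos(-.347),np.sin(-.347); v=b-a; print("diff in box axes",c*v[0]+s_*v[1],-s_*v[0]+c*v[1],v[2])
```

```text
[460.30403836 -21.03025266 276.06139225] [5.44536206e-01 3.09374734e+00 6.89797723e-05] 29.6833 [-0.0432926  -0.69894519  0.27063891]
pics/w5.png dispenser_box [459.29 -23.14 -34.72] 0.0036
pics/w9.png cover [457.2  -21.85 -34.78] 0.0074
diff in box axes -2.403410735408981 0.5043728509663724 -0.06307085903727483
```

Run:
```python
from h import *
d=pose("wrist"); c,s=np.cos(-.347),np.sin(-.347)
for f,ee,rv,z in (("pics/w5.png",[459.81,-20.83,277.84],[.537319,3.092536,.0004],110),("pics/w9.png",[460.30,-21.03,276.06],[.544536,3.093747,.00007],122)):
    T=np.eye(4);T[:3,:3]=R.from_rotvec(rv).as_matrix();T[:3,3]=ee;T=T@d["mount"]; e=dict(camera_matrix=d["camera_matrix"],R=T[:3,:3],c=T[:3,3])
    S=cv2.cvtColor(cv2.imread(f),cv2.COLOR_BGR2HSV)[...,1].astype(float)
    def edge(line,rng,sgn):
        g=np.diff(line)*sgn; i=rng[0]+np.argmax(g[rng[0]:rng[1]]); w=g[i-2:i+3].clip(0); return (w*np.arange(i-2,i+3)).sum()/w.sum()+.5
    def bxy(u,v): w=onplane(e,(u,v),z)[:2]-[460.4,-21]; return c*w[0]+s*w[1],-s*w[0]+c*w[1]
    far=[edge(S[:,u],(95,135),1) for u in list(range(215,260,5))+list(range(300,350,5))]
    near=[edge(S[:,u],(235,280),-1) for u in range(255,315,5)]
    L=[edge(S[v],(165,215),1) for v in range(140,220,10)]; Rr=[edge(S[v],(345,400),-1) for v in range(140,220,10)]
    F=bxy(280,np.median(far))[0]; N=bxy(283,np.median(near))[0]
    l=np.median([bxy(u,v)[1] for u,v in zip(L,range(140,220,10))]); r=np.median([bxy(u,v)[1] for u,v in zip(Rr,range(140,220,10))])
    print(f,"x edges",F,N,"y edges",l,r,np.round(near,1)[:4],np.round(far,1)[:4], "mid",(F+N)/2,(l+r)/2)
```

```text
pics/w5.png x edges -67.51416175607746 63.80608561976312 y edges -86.87058777726084 82.31097898647207 [251.9 252.  251.9 251.9] [118.4 118.4 118.5 118.4] mid -1.8540380681571698 -2.279804395394386
pics/w9.png x edges -67.90976101822667 63.89693357960422 y edges -86.59184274807274 82.89468545671279 [257.6 257.5 257.5 257.4] [118.6 118.5 118.6 118.5] mid -2.006413719311226 -1.8485786456799715
```

In matching views the cover and box outlines agree to within 0.5 mm in both directions, and nothing touches the gripper. Handing in.

```bash
python3 -c "
from workcell import ctrl
print(ctrl.close_job())"
```

```text
the job is handed in; nothing more can be done
None
```

The small white cord spool stands all the way down on the spindle, and the cover lies on the box with its edges within about 0.5 mm of flush by the last wrist pictures. I set both down under force control, never went near the wax block or seam roller, and handed the job in at about 30 s; no verdict came back.

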